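Refill the red stock bin with ball knobs from a jug

TASK

Refill the red bin: pour all six black ball knobs out of the white jug with the blue handle into it. Then stand the empty jug upright on the black mat again and let go of it. Leave the other things on the bench where they are.

Things in the scene. Friction and masses are not known exactly. Their poses are not given: they have to be found in the camera images.
- jug: loose open-topped white plastic jug, 0.22 kg, upright on the mat with the six knobs inside. Origin: centre of its underside, z up along its axis. Flaring round wall: outer diameter 80 mm at the foot, 116 mm at the rim, 110 mm tall, wall 4 mm, floor 5 mm. A blue handle stands out on its -x side, in the plane y = 0
- jug_grip (a point): grip point on the jug's blue handle, axes as the jug's, 92 mm out at -x and 85 mm above the foot. The handle's upright bar is 22 mm wide (x, -103 to -81 mm) and 14 mm thick (y), from z = 24 to 109 mm; arms at z = 93 to 109 and 24 to 36 mm join it to the wall
- jug_lip (a point): point of the jug's rim farthest from the handle (58 mm at +x, 110 mm above the foot), over which to pour
- red_bin: open-topped red plastic stock bin, fixed, empty at the start; 200 mm (its x) x 175 mm (its y) outside, 80 mm tall, walls 4 mm. Origin: centre of its underside, z up. It and the blue bin may change places
- blue_bin: the same bin in blue, fixed, already holding a layer of steel bolts; not to be used
- mat: flat black rubber mat, fixed, 200 x 200 x 3 mm thick. Origin: centre of its underside
- knob1: loose black ball knob, a plain 25 mm ball with a flush brass insert, 22 g; it rolls easily. Origin: centre of the ball. Starts in the jug
- knob2: loose black ball knob, a plain 25 mm ball with a flush brass insert, 22 g; it rolls easily. Origin: centre of the ball. Starts in the jug
- knob3: loose black ball knob, a plain 25 mm ball with a flush brass insert, 22 g; it rolls easily. Origin: centre of the ball. Starts in the jug
- knob4: loose black ball knob, a plain 25 mm ball with a flush brass insert, 22 g; it rolls easily. Origin: centre of the ball. Starts in the jug
- knob5: loose black ball knob, a plain 25 mm ball with a flush brass insert, 22 g; it rolls easily. Origin: centre of the ball. Starts in the jug
- knob6: loose black ball knob, a plain 25 mm ball with a flush brass insert, 22 g; it rolls easily. Origin: centre of the ball. Starts in the jug
- spray_can: closed green and silver spray can, 64 mm diameter, 190 mm tall; bystander. Origin: the middle of its underside
- paint_jar: closed jar with a white lid, 76 mm diameter, 90 mm tall; bystander. Origin: the middle of its underside
- tape_roll: roll of orange tape lying flat, 110 mm diameter, 48 mm tall; bystander. Origin: the middle of its underside
- screw_box: closed cardboard box with a yellow band, 90 x 130 x 50 mm tall; bystander. Origin: the middle of its underside
- screwdriver: screwdriver with a red handle, 200 mm long, lying on the table at the left; bystander. Origin: the middle of its underside
Mind the look-alikes: they are no part of the job. Of the things that look like the jug, take the one that is nearest to the robot's base at the start.

How it is judged:
On the way, in this order (a step that is already met when the one before it is completed fails the run):
1. the jug is tipped (more than 40 degrees) above the red bin, its foot higher than the bin's rim and its middle within 250 mm of the bin's centre seen from above (angle between jug's own z axis and vertical above 0.7 rad and height (world z) of jug above 0.08 m and horizontal distance between jug and red_bin below 0.25 m).
2. all six knobs are inside the red bin, below its rim (x of knob1 in the frame of red_bin between -0.1 and 0.1 m and y of knob1 in the frame of red_bin between -0.0875 and 0.0875 m and z of knob1 in the frame of red_bin between 0 and 0.075 m and x of knob2 in the frame of red_bin between -0.1 and 0.1 m and y of knob2 in the frame of red_bin between -0.0875 and 0.0875 m and z of knob2 in the frame of red_bin between 0 and 0.075 m and x of knob3 in the frame of red_bin between -0.1 and 0.1 m and y of knob3 in the frame of red_bin between -0.0875 and 0.0875 m and z of knob3 in the frame of red_bin between 0 and 0.075 m and x of knob4 in the frame of red_bin between -0.1 and 0.1 m and y of knob4 in the frame of red_bin between -0.0875 and 0.0875 m and z of knob4 in the frame of red_bin between 0 and 0.075 m and x of knob5 in the frame of red_bin between -0.1 and 0.1 m and y of knob5 in the frame of red_bin between -0.0875 and 0.0875 m and z of knob5 in the frame of red_bin between 0 and 0.075 m and x of knob6 in the frame of red_bin between -0.1 and 0.1 m and y of knob6 in the frame of red_bin between -0.0875 and 0.0875 m and z of knob6 in the frame of red_bin between 0 and 0.075 m), for 0.2 s.
At the end, for the whole second after the job is handed in: All six knobs lie at rest in the red bin, below its rim; the jug stands upright (within 6 degrees) and at rest on the mat, the centre of its foot inside the mat's outline, released (all of step 2 and linear speed of each of knob1, knob2, knob3, knob4, knob5, knob6 below 0.03 m/s and angle between jug's own z axis and vertical below 0.1 rad and height (world z) of jug below 0.012 m and x of jug in the frame of mat between -0.1 and 0.1 m and y of jug in the frame of mat between -0.1 and 0.1 m and linear speed of jug below 0.02 m/s); the robot touches nothing.
It fails at once if the spray can is moved by more than 40 mm (distance of spray_can from where it was at the start of the episode above 0.04 m).
It fails at once if the paint jar is moved by more than 40 mm (distance of paint_jar from where it was at the start of the episode above 0.04 m).
It fails at once if the tape roll is moved by more than 40 mm (distance of tape_roll from where it was at the start of the episode above 0.04 m).
It fails at once if the screw box is moved by more than 40 mm (distance of screw_box from where it was at the start of the episode above 0.04 m).
It fails at once if the screwdriver is moved by more than 40 mm (distance of screwdriver from where it was at the start of the episode above 0.04 m).
It also fails if it takes over 58 s, if anything falls off the work surface, if the arm or the gripper's body presses on something with over 40 N, if the wrist force passes 120 N, or if a joint passes its speed limit or range.

ROBOT

A 6-joint arm with a two-finger parallel gripper is mounted at the origin on the work surface. World frame = base frame: x ahead of the robot, y to its left, z up, the work surface at z = 0. Lengths are in m, angles in rad, forces in N, time in s.
With the tool pointing down it reaches from about 0.275 to 0.75 m from the base axis. Payload 10.2 kg.
Tool frame: the origin (TCP) lies at the very end of the fingers, on their centre line; the grasp point (between the pads) lies 19 mm behind it; z points along the fingers, y is the line along which they close (so a half turn about z gives the same grasp; the last joint's range is limited). The gripper opens to 88 mm and grips with 3 to 60 N. Pads are 18 mm wide; open, the fingers measure 123 mm over their backs; the gripper's body (75 mm by 187 mm) begins 45 mm behind the grasp point.
Start: joints at [1.124, 0.313, 1.498, -0, 1.331, -0.223], TCP at [0.117, 0.512, 0.239] pointing down, gripper open.
Joint ranges: [-2.94, 2.94], [-0.97, 2.17], [0.19, 2.56], [-1.23, 4.37], [0.02, 3.11], [-2.88, 2.88]. Speed limits (rad/s): [2.39, 2.39, 3.01, 3.14, 3.14, 3.14].

INTERFACE

Orientations are given as a 3x3 rotation matrix whose columns are the frame's x, y, z axes.
In Python, from station import ctrl gives the robot as it stands.
- The arm moves only by the shell command python3 -m crank 'ROWS'. ROWS is JSON, one flat list of numbers, 7 for each row, row after row: the shift along the tool's x, y, z normalised to -1 to 1, where 1 is 0.03 m, then the turn, a rotation vector about the tool's x, y, z normalised to -1 to 1, where 1 is 6 degrees, then the finger opening in mm, from 0 to 88.1. A call has 1 to 5 rows; each row shifts and turns the commanded pose from where the row before left it, along the tool's axes as they then stand; what a row does not reach is not made up. A row lasts 1/10 s, in which the tool goes at most 50 mm and 8.59 degrees, less where a joint would pass 70% of its speed; a pose out of reach is approached as far as the arm can. A call with a number of a shift or a turn outside -1 to 1 is refused whole. A call with a gripper value outside its range is refused whole. The fingers move at their own pace and stop on an object; the grip force is fixed at half the most. Time passes only in rows, so rows that do not move let the fingers close. It gives the time, the measured TCP pose, the force, the opening and the grip force at its end, in the units of the state.
- ctrl.sense(): the state, without advancing time (a new reading comes with each control period).
- ctrl.capture(name): name is "scene" or "top"; returns a dict with "pixels" (480x640x3 uint8, red, green, blue), "camera_matrix" (3x3 intrinsics, pixels), "D" ([k1, k2, p1, p2, k3] as OpenCV has them; the pictures are not rectified), "R" (3x3) and "t" (3): a world point X has camera coordinates R X + t. Camera axes: x right, y down, z forward; pixel columns grow to the right and rows downward; lengths in m; the calibration is good to about 2 mm. A picture is of the moment at which its call begins. There is no depth.
- ctrl.close_job(): hands the job in; it is judged then, once.
The state is a dict: "t": time; "qpos": joint angles; "joint_vel": joint speeds; "tau": joint torques, N m; "tool_pos": TCP position; "eef_rot": TCP orientation; "ft_force": force on the tool from outside, world axes, zero at the start; "wrist_torque": the same for the moment, N m; "width": finger opening in m; "grip_force": force on a finger pad.
Only numpy, scipy, OpenCV 4.12 (cv2) and the standard library are available. Lean on these libraries where they do the work, as an engineer would, in place of code of your own. Each camera call takes 0.05 s, during which the arm holds its last target. There are 200 camera calls.

## Working session

There is one attempt and no reset: what is moved stays moved. The work goes in short steps, Python scripts to look and compute and a shell command to move; the robot and the scene stay as the last step left them, time stands still between calls to the robot, and variables do not carry over. Pictures are saved under pics/ and viewed, at most 10 in all, crops included, and the job is handed in when it is done.

```bash
mkdir -p pics; ls; python3 - <<'E'
from station import ctrl
import cv2
for n in("scene","top"):
    c=ctrl.capture(n); cv2.imwrite(f"pics/{n}0.png",c["pixels"][:,:,::-1]); print(n,c["camera_matrix"],c["D"],c["R"],c["t"])
s=ctrl.sense();print(s)
E
```

```text
pics
scene [[566.03888162   0.         322.31754512]
 [  0.         566.03888162 244.95880257]
 [  0.           0.           1.        ]] [0.01067626 0.         0.         0.         0.        ] [[-0.1183633   0.99294473  0.00713461]
 [ 0.80492987  0.10015348 -0.58485655]
 [-0.58144479 -0.06348269 -0.81110536]] [ 0.04198577 -0.44037028  1.99339441]
top [[533.69993239   0.         314.67726803]
 [  0.         533.69993239 234.67965936]
 [  0.           0.           1.        ]] [0.03670447 0.         0.         0.         0.        ] [[-0.01023325 -0.99978932  0.01779302]
 [-0.98210919  0.00670306 -0.18819299]
 [ 0.18803407 -0.01940052 -0.98197088]] [0.02904019 0.61110638 1.30019598]
{'t': 0.1, 'qpos': array([ 1.12360994e+00,  3.13409759e-01,  1.49832334e+00, -1.77639506e-05,
        1.33102343e+00, -2.23372551e-01]), 'joint_vel': array([ 7.66492776e-05,  4.14727661e-04, -2.72102555e-03,  6.12506901e-04,
       -1.48701863e-03, -1.12675668e-04]), 'tau': array([ 2.80229004e-03, -4.02812934e+01, -2.52650464e+01,  6.95919734e-02,
        3.42559372e-02, -4.46950594e-05]), 'tool_pos': array([0.11643116, 0.51170765, 0.23822448]), 'eef_rot': array([[-9.75058941e-01,  2.21945543e-01, -4.87735228e-04],
       [ 2.21945948e-01,  9.75058398e-01, -1.05688867e-03],
       [ 2.40998601e-04, -1.13877960e-03, -9.99999323e-01]]), 'ft_force': array([ 0.77760615, -0.43699715, -0.70930671]), 'wrist_torque': array([-0.04124086, -0.05996314,  0.01325432]), 'grip_force': 0.0, 'width': 0.08814732973638402}
```

View pics/scene0.png

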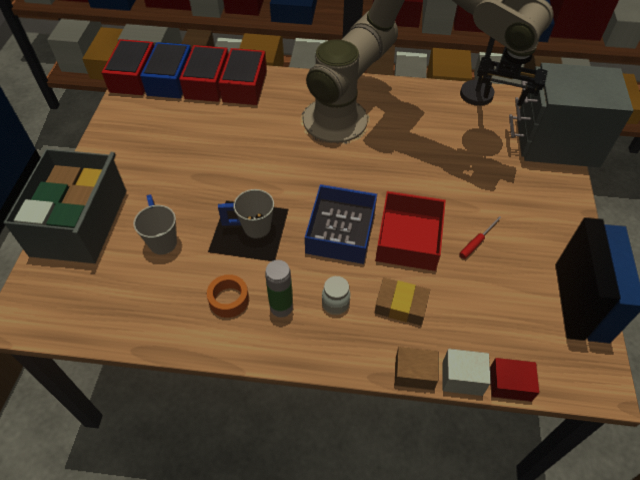

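View pics/top0.png

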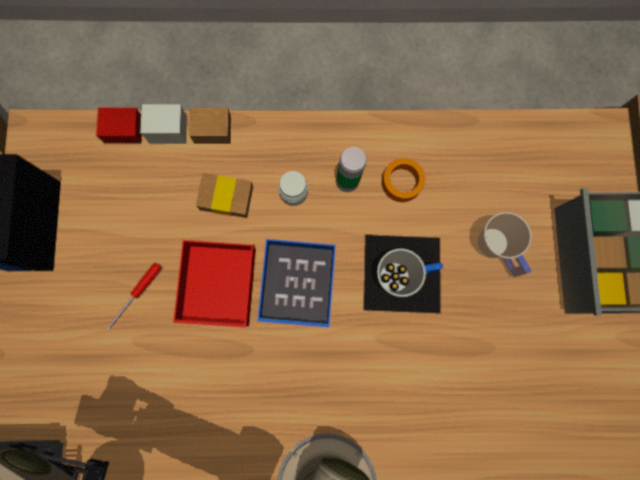

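The two pictures agree on these pixels:

| Item | Scene picture | Top picture |
|---|---|---|
| Target jug on the mat, knobs inside | (254,213) | (402,273) |
| Its blue handle | (229,212) | (433,267) |
| Red bin | (412,230) | (215,283) |
| Blue bin, between jug and red bin | (342,222) | (297,283) |
| Look-alike jug, empty and further out | (156,228) | (507,237) |
| Spray can | (280,287) | (350,167) |

Next I turn these into positions.

```bash
cat > h.py <<'E'
import numpy as np, cv2
from station import ctrl
def proj(c,P):
    return cv2.projectPoints(np.atleast_2d(np.float64(P)),cv2.Rodrigues(c["R"])[0],c["t"],c["camera_matrix"],c["D"])[0][:,0]
def back(c,uv,z):
    p=cv2.undistortPoints(np.float64(uv).reshape(-1,1,2),c["camera_matrix"],c["D"])[:,0]
    d=np.c_[p,np.ones(len(p))]@c["R"]; o=-c["R"].T@c["t"]
    return o+d*((z-o[2])/d[:,2])[:,None]
def blobs(m,amin=60):
    n,l,s,ce=cv2.connectedComponentsWithStats(m.astype(np.uint8))
    return [(l==i,s[i],ce[i]) for i in range(1,n) if s[i,4]>=amin]
E
python3 - <<'E'
from h import *
np.set_printoptions(precision=4,suppress=True)
cs={n:ctrl.capture(n) for n in("top","scene")}
for n,c in cs.items():
    h=cv2.cvtColor(c["pixels"],cv2.COLOR_RGB2HSV)
    H,S,V=h[...,0],h[...,1],h[...,2]
    red=((H<6)|(H>174))&(S>150)&(V>60); blue=(H>105)&(H<130)&(S>120)&(V>50)
    for nm,m in(("red",red),("blue",blue)):
        for b,s,ce in blobs(m): print(n,nm,s,ce)
c=cs["top"]
def show(nm,uv,z): print(nm,back(c,uv,z)[:,:2].tolist())
show("red rim corners",[(181,241),(255,243),(250,327),(175,323)],.08)
show("mat",[(365,235),(440,236),(441,313),(364,311)],.003)
show("jug rim c, handle",[(402,273),(433,267)],.112)
show("spray",[(352,160)],.19); show("spray base",[(347,183)],0)
show("other jug",[(507,236)],.11)
g=cv2.cvtColor(c["pixels"],cv2.COLOR_RGB2GRAY)
cr=c["pixels"][225:325,350:460,::-1]
cv2.imwrite("pics/crop1.png",cv2.resize(cr,None,fx=6,fy=6,interpolation=cv2.INTER_CUBIC))
E
```

```text
top red [  97  108   40   34 1176] [116.6675 122.5519]
top red [ 174  240   81   87 6042] [214.4323 283.668 ]
top red [131 264  30  33 339] [145.6667 279.9351]
top blue [258 240  77  87 857] [294.5729 280.6371]
top blue [425 262  17  12 139] [432.6835 267.1223]
scene red [102  39  51  38 353] [128.4816  60.745 ]
scene red [179  45  49  38 406] [203.5468  66.6576]
scene red [218  48  47  39 404] [241.3218  70.4579]
scene red [ 378  191   67   65 2573] [410.7676 228.7563]
scene red [460 234  25  24 221] [472.086  245.0633]
scene red [ 495  358   44   35 1248] [516.4143 375.0889]
scene blue [140  42  50  38 384] [165.4245  63.2995]
scene blue [305 185  71  64 415] [343.8578 215.0723]
scene blue [218 203  15   5  65] [225.7077 205.2615]
scene blue [ 605  225   35   81 1677] [623.4413 264.8008]
red rim corners [[0.5933818869187761, 0.35590929480743433], [0.5870085468307089, 0.17299175922854754], [0.38134935058218633, 0.18265160768836652], [0.3930244575617647, 0.36256509916649066]]
mat [[0.6200429015516176, -0.11074521956631703], [0.61598171344429, -0.3098328567129406], [0.4138511672436239, -0.3011333293823857], [0.420486135217315, -0.10247400604746307]]
jug rim c, handle [[0.5054002007999132, -0.1848074157411918], [0.5194279349630656, -0.2604326461849445]]
spray [[0.764561503564281, -0.0633550741160768]]
spray base [[0.7642082436313073, -0.06627735374219557]]
other jug [[0.5948253056988204, -0.44599409585207445]]
```

View pics/crop1.png

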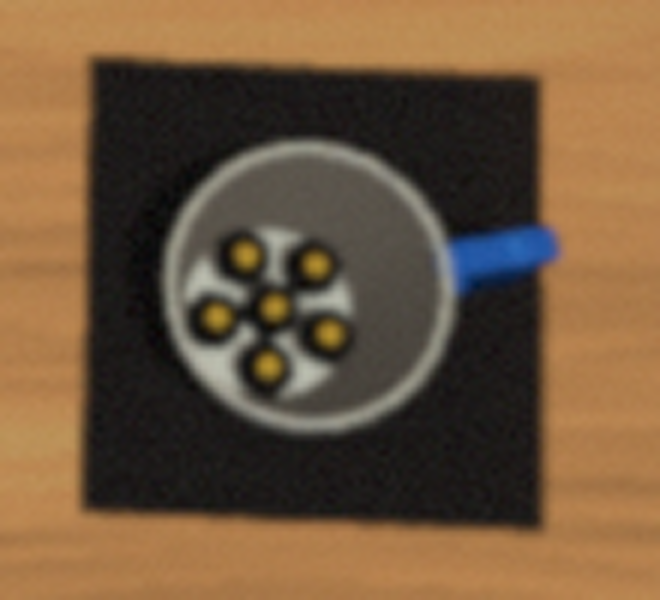

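The crop shows the jug's rim centre at about full-frame (401.7,272.6), all six knobs inside, and the handle's outer end at (442.8,265.8). I'll refine the jug's pose and set up a planner that only prints offsets.

```bash
cat >> h.py <<'E'
from scipy.spatial.transform import Rotation as Ro
np.set_printoptions(precision=3,suppress=True)
def plan(p,R,s=None):
    """first shift (units of 30mm, current tool axes), then turn (units of 6deg, tool axes)"""
    s=s or ctrl.sense(); A=s["eef_rot"]
    print("shift",A.T@(np.array(p)-s["tool_pos"])/.03,"turn",np.degrees(Ro.from_matrix(A.T@R).as_rotvec())/6,"q",s["qpos"],"t",s["t"])
def toolR(jx,dn):   # tool z = jx tipped down by dn degrees, tool y = -jug y
    jx=np.array([jx[0],jx[1],0])/np.hypot(*jx[:2]); d=np.radians(dn)
    z=np.cos(d)*jx-np.sin(d)*np.array([0,0,1.]); y=-np.cross([0,0,1],jx)
    return np.c_[np.cross(y,z),y,z]
E
python3 - <<'E'
from h import *
from scipy.optimize import least_squares
c=ctrl.capture("top"); px=c["pixels"]
print("cam",-c["R"].T@c["t"])
off=np.array([350,225])-.42
rim=off+np.array([(163,285),(457,285),(309,138),(310,433)])/6
hend=off+np.array([(557,244)])/6
def f(v):
    C=v[:2]; a=v[2]; jx=np.array([np.cos(a),np.sin(a)])
    th=np.linspace(0,2*np.pi,181); P=np.c_[C[0]+.058*np.cos(th),C[1]+.058*np.sin(th),np.full(181,.113)]
    q=proj(c,P)
    ex=[q[:,0].min()-rim[0,0],q[:,0].max()-rim[1,0],q[:,1].min()-rim[2,1],q[:,1].max()-rim[3,1]]
    h=proj(c,[*(C-.103*jx),.112])[0]-hend[0]
    return np.r_[ex,h]
r=least_squares(f,[.506,-.184,1.75]); print(r.x,r.fun)
C=r.x[:2];jx=np.array([np.cos(r.x[2]),np.sin(r.x[2])])
g=np.r_[C-.092*jx,.088]; print("jx",jx,"grip",g)
s=cv2.cvtColor(ctrl.capture("scene")["pixels"],cv2.COLOR_RGB2HSV)
cs=ctrl.capture("scene"); print("scene pred: rim c",proj(cs,[*C,.113]),"handle top",proj(cs,[*(C-.092*jx),.112]), "bin floor c",proj(cs,[.489,.2685,.004]))
R=toolR(jx,45); print("grasp tcp",g+.019*R[:,2],"pre",g-.09*R[:,2])
plan(g-.09*R[:,2],R)
plan(g-.09*R[:,2]+[0,0,.06],toolR(jx,90))
E
```

```text
cam [0.356 0.05  1.391]
[ 0.508 -0.182  1.727] [ 0.293 -0.621  0.677 -0.581  0.329 -0.071]
jx [-0.155  0.988] grip [ 0.522 -0.273  0.088]
scene pred: rim c [[252.86  204.352]] handle top [[220.564 205.343]] bin floor c [[406.38  237.514]]
grasp tcp [ 0.52  -0.26   0.075] pre [ 0.532 -0.336  0.152]
shift [-19.774 -24.492   2.904] turn [-4.458  6.575 10.755] q [ 1.124  0.313  1.498 -0.     1.331 -0.223] t 0.35
shift [-19.774 -24.493   0.904] turn [-0.002  0.001 11.375] q [ 1.124  0.313  1.498 -0.     1.331 -0.223] t 0.35
```

```bash
R5='[-0.8,-0.98,0,0,0,0,88,-0.8,-0.98,0,0,0,0,88,-0.8,-0.98,0,0,0,0,88,-0.8,-0.98,0,0,0,0,88,-0.8,-0.98,0,0,0,0,88]'; true
python3 -m crank '[-0.8,-0.98,0,0,0,0,88,-0.8,-0.98,0,0,0,0,88,-0.8,-0.98,0,0,0,0,88,-0.8,-0.98,0,0,0,0,88,-0.8,-0.98,0,0,0,0,88]'
python3 -m crank '[-0.8,-0.98,0,0,0,0,88,-0.8,-0.98,0,0,0,0,88,-0.8,-0.98,0,0,0,0,88,-0.8,-0.98,0,0,0,0,88,-0.8,-0.98,0,0,0,0,88]'
python3 -m crank '[-0.8,-0.98,0,0,0,0,88,-0.8,-0.98,0,0,0,0,88,-0.8,-0.98,0,0,0,0,88,-0.8,-0.98,0,0,0,0,88,-0.8,-0.98,0,0,0,0,88]'
python3 -m crank '[-0.8,-0.98,0,0,0,0,88,-0.8,-0.98,0,0,0,0,88,-0.8,-0.98,0,0,0,0,88,-0.8,-0.98,0,0,0,0,88,-0.8,-0.98,0,0,0,0,88]'
python3 -m crank '[-0.8,-0.98,0,0,0,0,88,-0.8,-0.98,0,0,0,0,88,-0.8,-0.98,0,0,0,0,88,-0.8,-0.98,0,0,0,0,88,0,0,0,0,0,0,88]'
python3 -m crank '[0,0,0,0,0,0.95,88,0,0,0,0,0,0.95,88,0,0,0,0,0,0.95,88,0,0,0,0,0,0.95,88,0,0,0,0,0,0.95,88]'
python3 -m crank '[0,0,0,0,0,0.95,88,0,0,0,0,0,0.95,88,0,0,0,0,0,0.95,88,0,0,0,0,0,0.95,88,0,0,0,0,0,0.95,88]'
python3 -m crank '[0,0,0,0,0,0.95,88,0,0,0,0,0,0.95,88,0,0,0,0,0,0,88]'
cat >> h.py <<'E'
jx=np.array([-.155,.988]); grip=np.array([.522,-.273,.088])
Rg=toolR(jx,45)
E
python3 -c "
from h import *
plan(grip-.09*Rg[:,2],Rg)"
```

```text
t: 0.85
tool_pos: [0.2012, 0.3406, 0.2388]
eef_rot: [[-0.975, 0.222, 0.0], [0.222, 0.975, 0.0], [-0.0, 0.0, -1.0]]
ft_force: [0.6, 0.8, 0.3]
width: 0.088
grip_force: 0.0
t: 1.35
tool_pos: [0.2856, 0.1706, 0.2389]
eef_rot: [[-0.975, 0.222, 0.001], [0.222, 0.975, 0.0], [-0.001, 0.0, -1.0]]
ft_force: [0.5, 0.7, -0.4]
width: 0.088
grip_force: 0.0
t: 1.85
tool_pos: [0.3701, 0.0004, 0.2389]
eef_rot: [[-0.975, 0.222, 0.001], [0.222, 0.975, -0.0], [-0.001, 0.0, -1.0]]
ft_force: [0.2, 0.2, 0.3]
width: 0.088
grip_force: 0.0
t: 2.35
tool_pos: [0.4545, -0.1695, 0.2387]
eef_rot: [[-0.975, 0.222, 0.0], [0.222, 0.975, -0.0], [-0.0, 0.0, -1.0]]
ft_force: [0.2, 0.3, 0.1]
width: 0.0883
grip_force: 0.0
t: 2.85
tool_pos: [0.5221, -0.3072, 0.2372]
eef_rot: [[-0.974, 0.224, -0.001], [0.224, 0.974, 0.0], [0.001, -0.0, -1.0]]
ft_force: [0.1, 0.4, -0.5]
width: 0.088
grip_force: 0.0
t: 3.35
tool_pos: [0.5214, -0.3033, 0.2388]
eef_rot: [[-0.749, 0.663, -0.0], [0.663, 0.749, 0.0], [0.0, 0.0, -1.0]]
ft_force: [0.2, -0.7, -0.3]
width: 0.0879
grip_force: 0.0
t: 3.85
tool_pos: [0.5214, -0.3033, 0.2388]
eef_rot: [[-0.341, 0.94, -0.0], [0.94, 0.341, 0.0], [0.0, 0.0, -1.0]]
ft_force: [-0.8, 0.2, -0.2]
width: 0.088
grip_force: 0.0
t: 4.15
tool_pos: [0.5214, -0.3034, 0.2388]
eef_rot: [[-0.152, 0.988, -0.0], [0.988, 0.152, 0.0], [0.0, -0.0, -1.0]]
ft_force: [-0.9, 0.3, -0.1]
width: 0.088
grip_force: 0.0
shift [-1.124  0.179  2.905] turn [ 0.01   7.498 -0.026] q [-0.721  0.488  1.244  0.     1.41  -0.874] t 4.15
```

```bash
python3 -m crank '[-0.5,0,0,0,0,0,88,-0.6,0.1,0,0,0,0,88,0,0,0,0,0.94,0,88,0,0,0,0,0.94,0,88,0,0,0,0,0.94,0,88]' >/dev/null
python3 -m crank '[0,0,0,0,0.94,0,88,0,0,0,0,0.94,0,88,0,0,0,0,0.94,0,88,0,0,0,0,0.94,0,88,0,0,0,0,0.92,0,88]'
python3 -m crank '[0,0,0,0,0,0,88]' >/dev/null
python3 -c "
from h import *
plan(grip-.09*Rg[:,2],Rg);plan(grip+.019*Rg[:,2],Rg)"
```

```text
t: 5.15
tool_pos: [0.5295, -0.336, 0.2389]
eef_rot: [[-0.111, 0.988, -0.108], [0.696, 0.155, 0.701], [0.71, 0.002, -0.705]]
ft_force: [-0.5, 0.8, 0.2]
width: 0.0879
grip_force: 0.0
shift [-1.994  0.095  1.998] turn [ 0.011 -0.041 -0.017] q [-0.897  0.925  0.686  0.451  2.2   -0.91 ] t 5.25
shift [-2.009  0.091  5.632] turn [ 0.011 -0.041 -0.017] q [-0.897  0.925  0.686  0.451  2.2   -0.91 ] t 5.25
```

```bash
python3 -m crank '[-0.5,0.02,0.5,0,0,0,88,-0.5,0.02,0.5,0,0,0,88,-0.5,0.02,0.5,0,0,0,88,-0.5,0.02,0.5,0,0,0,88,0,0,0,0,0,0,88]'
python3 -m crank '[0,0,0.6,0,0,0,60,0,0,0.6,0,0,0,60,0,0,0.6,0,0,0,60,0,0,0.6,0,0,0,60,0,0,0.6,0,0,0,60]'
python3 -m crank '[0,0,0.6,0,0,0,60,0,0,0,0,0,0,60]'
python3 - <<'E'
from h import *
plan(grip+.019*Rg[:,2],Rg)
a=ctrl.capture("top")["pixels"][170:350,300:540,::-1];b=ctrl.capture("scene")["pixels"][120:300,140:380,::-1]
cv2.imwrite("pics/g1.png",cv2.resize(np.vstack([a,b]),(0,0),fx=1.6,fy=1.6))
E
```

```text
t: 5.75
tool_pos: [0.5316, -0.3347, 0.152]
eef_rot: [[-0.108, 0.988, -0.11], [0.698, 0.154, 0.699], [0.708, -0.001, -0.706]]
ft_force: [-0.3, 0.7, 0.8]
width: 0.0883
grip_force: 0.0
t: 6.25
tool_pos: [0.5225, -0.2725, 0.0915]
eef_rot: [[-0.111, 0.988, -0.107], [0.701, 0.154, 0.696], [0.704, 0.002, -0.71]]
ft_force: [-0.8, 0.9, -0.8]
width: 0.0601
grip_force: 0.0
t: 6.45
tool_pos: [0.5202, -0.2589, 0.0779]
eef_rot: [[-0.11, 0.988, -0.11], [0.699, 0.155, 0.698], [0.707, 0.0, -0.707]]
ft_force: [0.1, 0.2, -1.0]
width: 0.0595
grip_force: 0.0
shift [-0.098 -0.014  0.059] turn [-0.     0.003  0.001] q [-0.836  0.922  1.114  0.407  1.784 -1.047] t 6.45
```

View pics/g1.png

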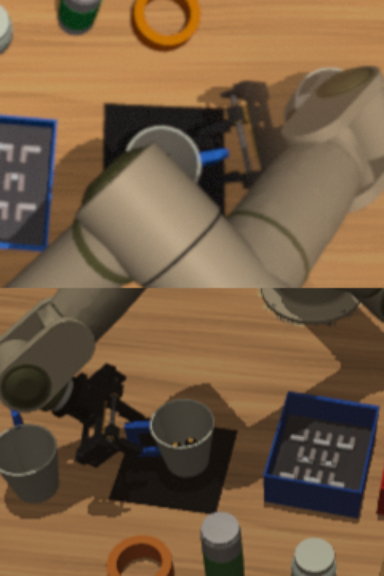

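The fingers straddle the handle: it is at about (210,157) in the upper view and (140,435) in the lower one. I'll close and lift a little.

```bash
python3 -m crank '[0,0,0,0,0,0,0,0,0,0,0,0,0,0,0,0,0,0,0,0,0,0,0,0,0,0,0,0,0,0,0,0,0,0,0]' >/dev/null
python3 -m crank '[0,0,0,0,0,0,0,0,0,0,0,0,0,0,0,0,0,0,0,0,0]'
python3 -m crank '[0.35,0,-0.35,0,0,0,0,0.35,0,-0.35,0,0,0,0,0.35,0,-0.35,0,0,0,0,0.35,0,-0.35,0,0,0,0,0,0,0,0,0,0,0]'
python3 - <<'E'
from h import *
plan(grip+.019*Rg[:,2]+[0,0,.2],Rg); print(ctrl.sense()["wrist_torque"])
b=ctrl.capture("scene")["pixels"][120:300,140:380,::-1]
cv2.imwrite("pics/g2.png",cv2.resize(b,(0,0),fx=2.5,fy=2.5))
E
```

```text
t: 7.35
tool_pos: [0.5202, -0.2603, 0.0775]
eef_rot: [[-0.108, 0.988, -0.108], [0.699, 0.153, 0.699], [0.707, -0.0, -0.707]]
ft_force: [-1.8, -0.0, 1.2]
width: 0.0139
grip_force: 29.9
t: 7.85
tool_pos: [0.5209, -0.2608, 0.1395]
eef_rot: [[-0.11, 0.988, -0.106], [0.701, 0.153, 0.697], [0.705, 0.003, -0.71]]
ft_force: [0.1, -0.3, -3.9]
width: 0.0135
grip_force: 30.0
shift [ 3.2   -0.014 -3.167] turn [0.034 0.034 0.002] q [-0.837  0.849  1.079  0.419  1.878 -1.003] t 7.85
[-1.102 -0.064  0.03 ]
```

View pics/g2.png

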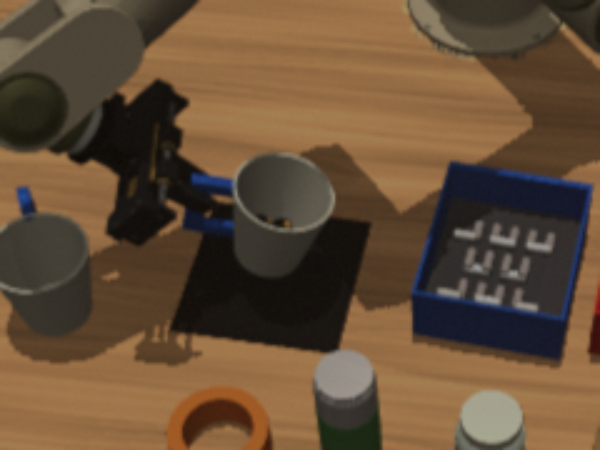

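The jug is off the mat, about level, held at (210,205) with the knobs inside. Now I'll work out the carry and the lip-centred pour.

```bash
cat >> h.py <<'E'
Rk=toolR(jx,45); tcpk=np.array([.5202,-.2603,.0775])   # tool at grasp
L=Rk.T@(np.array([.508-.058*.155,-.182+.058*.988,.113])-tcpk)  # lip in tool
def pour(yaw,tilt,lip):
    a=np.radians(yaw); R=toolR([np.cos(a),np.sin(a)],45+tilt); return np.array(lip)-R@L,R
B=np.array([.489,.2685])
def lipat(yaw,back,z): a=np.radians(yaw); return [*(B-back*np.array([np.cos(a),np.sin(a)])),z]
E
python3 - <<'E'
from h import *
print("L",L)
p0,R0=pour(70,0,lipat(70,.035,.30)); print("p0",p0); plan(p0,R0)
for a,b in((0,6),(60,66)):
    s={}; p,R=pour(70,a,[0,0,0]); q,S=pour(70,b,[0,0,0])
    print("row about lip",R.T@(q-p)/.03, np.degrees(Ro.from_matrix(R.T@S).as_rotvec())/6)
p,R=pour(70,0,[0,0,0]);print("z turn for yaw -6 in tool", R.T@[0,0,-1])
E
```

```text
L [0.122 0.    0.072]
p0 [0.43  0.107 0.265]
shift [11.874 -1.11   5.871] turn [-3.379  0.017  3.403] q [-0.837  0.851  1.081  0.418  1.877 -1.004] t 7.9
row about lip [ 0.273  0.    -0.412] [ 0. -1. -0.]
row about lip [ 0.273 -0.    -0.412] [ 0. -1.  0.]
z turn for yaw -6 in tool [-0.707  0.     0.707]
```

```bash
python3 -m crank '[0.3,0,-0.3,0,0,0,0,0.6,0,-0.6,0,0,0,0,0.6,0,-0.6,0,0,0,0,0.6,0,-0.6,0,0,0,0,0.6,0,-0.6,0,0,0,0]' >/dev/null
python3 -m crank '[0.3,0,-0.3,0,0,0,0,0.2,-0.03,0.2,0,0,0,0,0.4,-0.06,0.4,0,0,0,0,0.5,-0.06,0.5,0,0,0,0,0.5,-0.06,0.5,0,0,0,0]'
python3 -m crank '[0.5,-0.06,0.5,0,0,0,0,0.5,-0.06,0.5,0,0,0,0,0.5,-0.06,0.5,0,0,0,0,0.5,-0.06,0.5,0,0,0,0,0.5,-0.06,0.5,0,0,0,0]' >/dev/null
python3 -m crank '[0.5,-0.06,0.5,0,0,0,0,0.5,-0.06,0.5,0,0,0,0,0.5,-0.06,0.5,0,0,0,0,0.5,-0.06,0.5,0,0,0,0,0.5,-0.06,0.5,0,0,0,0]'
python3 -m crank '[0.5,-0.06,0.5,0,0,0,0,0.5,-0.06,0.5,0,0,0,0,0.5,-0.06,0.5,0,0,0,0,0.4,-0.06,0.4,0,0,0,0,0.2,-0.03,0.2,0,0,0,0]'
python3 -m crank '[0,0,0,-0.3,0,0.3,0,0,0,0,-0.5,0,0.5,0,0,0,0,-0.5,0,0.5,0,0,0,0,-0.5,0,0.5,0,0,0,0,-0.5,0,0.5,0]' >/dev/null
python3 -m crank '[0,0,0,-0.5,0,0.5,0,0,0,0,-0.4,0,0.4,0,0,0,0,-0.2,0,0.2,0,0,0,0,0,0,0,0]'
python3 -c "
from h import *
p0,R0=pour(70,0,lipat(70,.035,.30)); plan(p0,R0)"
```

```text
t: 8.9
tool_pos: [0.5033, -0.1933, 0.2636]
eef_rot: [[-0.107, 0.988, -0.109], [0.698, 0.152, 0.7], [0.708, -0.001, -0.706]]
ft_force: [0.7, -0.4, -2.7]
width: 0.0136
grip_force: 30.0
t: 9.9
tool_pos: [0.453, 0.0137, 0.2639]
eef_rot: [[-0.107, 0.988, -0.109], [0.699, 0.153, 0.699], [0.707, -0.001, -0.707]]
ft_force: [0.9, -0.2, -3.4]
width: 0.014
grip_force: 30.0
t: 10.4
tool_pos: [0.4313, 0.1007, 0.2641]
eef_rot: [[-0.108, 0.988, -0.109], [0.699, 0.154, 0.699], [0.707, -0.001, -0.707]]
ft_force: [0.4, -1.0, -5.3]
width: 0.0137
grip_force: 30.0
t: 11.3
tool_pos: [0.4318, 0.0992, 0.2642]
eef_rot: [[0.244, 0.939, 0.244], [0.664, -0.345, 0.664], [0.707, 0.0, -0.707]]
ft_force: [0.7, -0.7, -3.7]
width: 0.014
grip_force: 30.0
shift [ 0.157 -0.142  0.144] turn [ 0.018  0.001 -0.018] q [-0.488  0.03   1.969  0.798  1.363 -0.4  ] t 11.3
```

```bash
python3 -m crank '[0.15,-0.14,0.14,0,-0.4,0,0,0.22,0,-0.33,0,-0.8,0,0,0.22,0,-0.33,0,-0.8,0,0,0.22,0,-0.33,0,-0.8,0,0,0.22,0,-0.33,0,-0.8,0,0]' >/dev/null
python3 -m crank '[0.22,0,-0.33,0,-0.8,0,0,0.22,0,-0.33,0,-0.8,0,0,0.22,0,-0.33,0,-0.8,0,0,0.22,0,-0.33,0,-0.8,0,0,0.22,0,-0.33,0,-0.8,0,0]'
python3 -c "
from h import *
s=ctrl.sense();print(s['tool_pos']+s['eef_rot']@L)
p0,R0=pour(70,60,lipat(70,.035,.30)); plan(p0,R0)
p0,R0=pour(70,60,lipat(70,.035,.14)); plan(p0,R0)
b=ctrl.capture('scene')['pixels'][60:300,240:560,::-1]
cv2.imwrite('pics/p1.png',cv2.resize(b,(0,0),fx=2,fy=2))"
```

```text
t: 12.3
tool_pos: [0.4367, 0.1246, 0.3678]
eef_rot: [[0.343, 0.939, -0.006], [0.939, -0.344, -0.012], [-0.013, -0.001, -1.0]]
ft_force: [-0.9, -0.7, -4.2]
width: 0.0135
grip_force: 30.0
[0.478 0.238 0.294]
shift [ 0.609 -0.007 -1.119] turn [-0.011 -2.372 -0.014] q [ 0.026  0.097  1.432 -0.012  1.618  0.376] t 12.3
shift [ 0.681 -0.002  4.214] turn [-0.011 -2.372 -0.014] q [ 0.026  0.097  1.432 -0.012  1.618  0.376] t 12.3
```

View pics/p1.png

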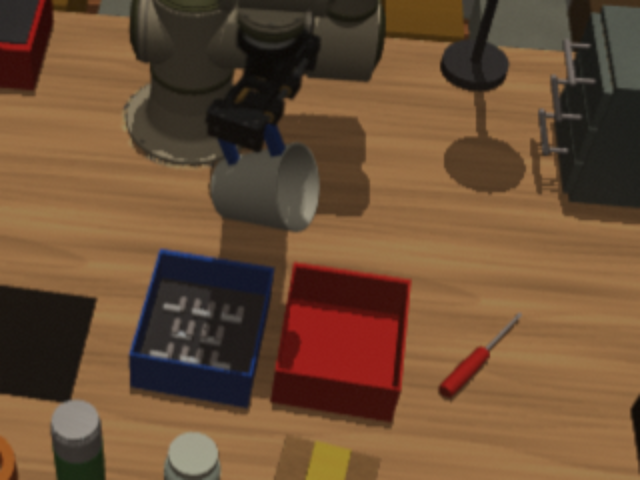

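The jug hangs at about (265,190) in this crop and its axis looks steeper than the 45° I commanded. It has pivoted in the grip, so I'll measure the real tilt from the rim ellipse (u 379–399.5, v 132.5–175).

```bash
cat >> h.py <<'E'
G=Rk.T@(np.array([.522,-.273,.088])-tcpk)  # grip point in tool
def jugpose(s,slip):
    """jug origin and axes if the jug has turned by slip deg (lip down) in the grip"""
    R=s["eef_rot"]@Rk.T@np.c_[np.r_[jx,0],np.cross([0,0,1],np.r_[jx,0]),[0,0,1]]
    R=R@Ro.from_rotvec([0,np.radians(slip),0]).as_matrix()
    g=s["tool_pos"]+s["eef_rot"]@G
    return g-R@[-.092,0,.085],R
def rimbox(c,s,slip):
    o,R=jugpose(s,slip); t=np.linspace(0,2*np.pi,91)
    q=proj(c,o+np.c_[.058*np.cos(t),.058*np.sin(t),np.full(91,.11)]@R.T)
    return q[:,0].min(),q[:,0].max(),q[:,1].min(),q[:,1].max()
E
python3 - <<'E'
from h import *
c=ctrl.capture("scene");s=ctrl.sense()
for k in range(-10,41,10):
    o,R=jugpose(s,k); print(k,"tilt",np.degrees(np.arccos(R[2,2])),np.array(rimbox(c,s,k)),"lip",o+R@[.058,0,.11],"foot",o)
E
```

```text
-10 tilt 35.59277984372668 [381.953 418.093 124.559 167.588] lip [0.483 0.253 0.317] foot [0.445 0.148 0.262]
0 tilt 45.59381155388376 [381.061 412.279 127.025 171.674] lip [0.478 0.24  0.295] foot [0.438 0.128 0.259]
10 tilt 55.59453936384195 [379.469 405.703 129.115 174.599] lip [0.472 0.224 0.275] foot [0.43  0.107 0.26 ]
20 tilt 65.595110330349 [377.027 398.774 130.78  176.279] lip [0.465 0.204 0.258] foot [0.423 0.087 0.265]
30 tilt 75.59559670350039 [373.472 392.054 132.002 176.713] lip [0.457 0.182 0.245] foot [0.416 0.069 0.274]
40 tilt 85.59604093102364 [368.473 386.13  132.729 175.953] lip [0.449 0.159 0.237] foot [0.41  0.051 0.286]
```

```bash
python3 -m crank '[0.1,0,0.2,0,0,0,0,0.2,0,0.6,0,0,0,0,0.2,0,0.7,0,0,0,0,0.2,0,0.7,0,0,0,0,0.2,0,0.7,0,0,0,0]' >/dev/null
python3 -m crank '[0.16,0,0.6,0,0,0,0,0,0,0.3,0,0,0,0,0.19,0,-0.15,0,-0.5,0,0,0.19,0,-0.15,0,-0.5,0,0,0.19,0,-0.15,0,-0.5,0,0]'
python3 -m crank '[0.19,0,-0.15,0,-0.5,0,0,0.19,0,-0.15,0,-0.5,0,0,0.19,0,-0.15,0,-0.5,0,0,0.19,0,-0.15,0,-0.5,0,0,0.19,0,-0.15,0,-0.5,0,0]'
python3 - <<'E'
from h import *
c=ctrl.capture("scene");s=ctrl.sense();print(s["qpos"],s["ft_force"])
for k in(0,10,20):
    o,R=jugpose(s,k); print(k,"tilt",np.degrees(np.arccos(R[2,2])),np.array(rimbox(c,s,k)),"lip",o+R@[.058,0,.11],"foot",o)
b=c['pixels'][60:300,240:560,::-1]
cv2.imwrite('pics/p2.png',cv2.resize(b,(0,0),fx=2,fy=2))
E
```

```text
t: 13.4
tool_pos: [0.4532, 0.1694, 0.2654]
eef_rot: [[0.34, 0.939, -0.058], [0.926, -0.345, -0.157], [-0.168, -0.0, -0.986]]
ft_force: [-0.1, -0.6, -3.9]
width: 0.0137
grip_force: 30.0
t: 13.9
tool_pos: [0.4648, 0.201, 0.2792]
eef_rot: [[0.312, 0.939, -0.144], [0.854, -0.344, -0.391], [-0.417, -0.001, -0.909]]
ft_force: [-0.4, -0.1, -3.7]
width: 0.0135
grip_force: 30.0
[ 0.338  0.433  1.282 -0.331  1.705  0.69 ] [ 0.006  1.057 -5.455]
0 tilt 69.76742540400589 [403.788 421.821 167.131 210.436] lip [0.492 0.278 0.162] foot [0.45  0.162 0.179]
10 tilt 79.76821043826104 [399.445 415.572 167.934 210.06 ] lip [0.484 0.255 0.151] foot [0.443 0.144 0.189]
20 tilt 89.76894704106839 [393.53  410.458 168.243 208.638] lip [0.475 0.231 0.144] foot [0.437 0.128 0.202]
```

View pics/p2.png

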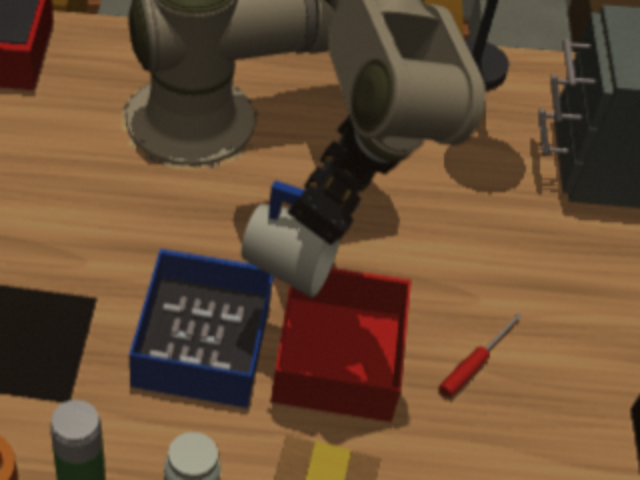

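The jug is at about 88° with its lip over the left part of the red bin at (318,290). Nothing has spilled, so I'll keep tilting slowly.

```bash
python3 -m crank '[0.19,0,-0.15,0,-0.5,0,0,0.19,0,-0.15,0,-0.5,0,0,0.19,0,-0.15,0,-0.5,0,0,0.19,0,-0.15,0,-0.5,0,0,0.19,0,-0.15,0,-0.5,0,0]' >/dev/null
python3 -m crank '[0.19,0,-0.15,0,-0.5,0,0,0.19,0,-0.15,0,-0.5,0,0,0.19,0,-0.15,0,-0.5,0,0,0,0,0,0,0,0,0,0,0,0,0,0,0,0]' >/dev/null
python3 -m crank '[0,0,0,0,0,0,0,0,0,0,0,0,0,0,0,0,0,0,0,0,0,0,0,0,0,0,0,0,0,0,0,0,0,0,0]'
python3 - <<'E'
from h import *
s=ctrl.sense();print(s["qpos"],s["ft_force"])
for k in(0,20):
    o,R=jugpose(s,k); print(k,"tilt",np.degrees(np.arccos(R[2,2])),"lip",o+R@[.058,0,.11],"foot",o)
a=ctrl.capture("top")['pixels'][200:360,120:380,::-1];b=ctrl.capture("scene")['pixels'][110:280,240:500,::-1]
cv2.imwrite('pics/p3.png',cv2.resize(np.vstack([a,b]),(0,0),fx=1.8,fy=1.8))
E
```

```text
t: 15.45
tool_pos: [0.4844, 0.2553, 0.2826]
eef_rot: [[0.227, 0.939, -0.257], [0.621, -0.343, -0.704], [-0.75, 0.0, -0.662]]
ft_force: [0.2, -0.5, -1.7]
width: 0.0138
grip_force: 30.0
[ 0.497  0.738  0.934 -0.607  2.085  0.714] [ 0.246 -0.537 -1.739]
0 tilt 93.58292396736107 lip [0.493 0.281 0.143] foot [0.457 0.181 0.208]
20 tilt 113.5847270621863 lip [0.475 0.231 0.147] foot [0.449 0.158 0.244]
```

View pics/p3.png

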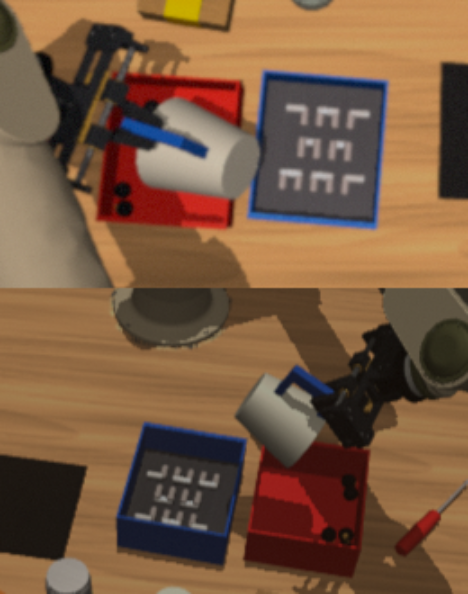

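The knobs are in the red bin: four are visible, at (122,190) and (124,208) in the upper view and by its right wall in the lower. The carried weight fell from about 3.9 N to 1.7 N, close to the empty jug. I'll lift, tilt back and count.

```bash
python3 -m crank '[-0.3,0,-0.25,0,0,0,0,-0.55,0,-0.48,0,0,0,0,-0.55,0,-0.48,0,0,0,0,-0.55,0,-0.48,0,0,0,0,-0.55,0,-0.48,0,0,0,0]' >/dev/null
python3 -m crank '[-0.55,0,-0.48,0,0,0,0,-0.55,0,-0.48,0,0,0,0,-0.2,0,-0.2,0,0,0,0,-0.2,0,0.15,0,0.5,0,0,-0.38,0,0.3,0,0.9,0,0]'
python3 -m crank '[-0.38,0,0.3,0,0.9,0,0,-0.38,0,0.3,0,0.9,0,0,-0.38,0,0.3,0,0.9,0,0,-0.38,0,0.3,0,0.9,0,0,-0.38,0,0.3,0,0.9,0,0]' >/dev/null
python3 -m crank '[-0.38,0,0.3,0,0.9,0,0,-0.38,0,0.3,0,0.9,0,0,-0.38,0,0.3,0,0.9,0,0,-0.38,0,0.3,0,0.9,0,0,-0.38,0,0.3,0,0.9,0,0]'
python3 -m crank '[-0.38,0,0.3,0,0.9,0,0,-0.38,0,0.3,0,0.9,0,0,-0.38,0,0.3,0,0.9,0,0,-0.38,0,0.3,0,0.9,0,0,-0.2,0,0.15,0,0.5,0,0]'
python3 - <<'E'
from h import *
s=ctrl.sense();print(s["qpos"],s["ft_force"],s["wrist_torque"])
c=ctrl.capture("scene")
for k in(0,10,20,30,40):
    o,R=jugpose(s,k); print(k,"tilt",np.degrees(np.arccos(R[2,2])),np.array(rimbox(c,s,k)),"lip",o+R@[.058,0,.11],"foot",o)
a=ctrl.capture("top")['pixels'][200:360,120:380,::-1];b=c['pixels'][60:280,220:480,::-1]
cv2.imwrite('pics/p4.png',cv2.resize(np.vstack([a,b]),(0,0),fx=1.55,fy=1.55))
E
```

```text
t: 16.55
tool_pos: [0.4769, 0.2353, 0.4367]
eef_rot: [[0.261, 0.94, -0.222], [0.719, -0.342, -0.605], [-0.644, -0.002, -0.765]]
ft_force: [1.1, -0.2, -2.5]
width: 0.0139
grip_force: 30.0
t: 17.55
tool_pos: [0.4318, 0.1124, 0.385]
eef_rot: [[0.332, 0.94, 0.085], [0.912, -0.343, 0.226], [0.241, 0.003, -0.97]]
ft_force: [-0.3, -1.8, -3.3]
width: 0.0136
grip_force: 30.0
t: 18.05
tool_pos: [0.4209, 0.083, 0.3264]
eef_rot: [[0.269, 0.939, 0.214], [0.735, -0.343, 0.584], [0.622, 0.0, -0.783]]
ft_force: [0.2, -0.2, -2.7]
width: 0.0135
grip_force: 30.0
[-0.484 -0.061  1.836  0.667  1.493 -0.231] [ 0.209 -0.224 -2.696] [-0.67   0.272  0.001]
0 tilt 6.522855097701181 [359.222 404.351 122.217 156.218] lip [0.469 0.215 0.346] foot [0.445 0.149 0.243]
10 tilt 16.523186684382004 [360.085 402.826 125.614 162.545] lip [0.469 0.214 0.32 ] foot [0.439 0.132 0.231]
20 tilt 26.523271038099594 [360.403 399.797 128.623 168.24 ] lip [0.467 0.209 0.294] foot [0.432 0.114 0.221]
30 tilt 36.52331134820335 [360.178 395.488 131.296 173.065] lip [0.463 0.199 0.269] foot [0.425 0.094 0.215]
40 tilt 46.52333615469571 [359.345 390.128 133.609 176.829] lip [0.458 0.186 0.247] foot [0.417 0.074 0.213]
```

View pics/p4.png

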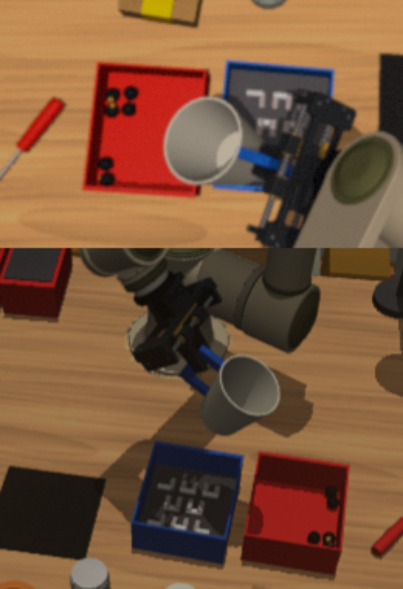

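All six knobs are in the red bin: four around (120,100) and two at (106,164) and (107,178). The jug is empty, with its rim matching a slip of about 20°. I'll plan the placing at mat centre with the handle turned toward the robot, to stay clear of the look-alike jug.

```bash
cat >> h.py <<'E'
def place(foot,yaw,slip):
    J0=np.c_[np.r_[jx,0],np.cross([0,0,1],np.r_[jx,0]),[0,0,1]]
    M=Rk.T@J0@Ro.from_rotvec([0,np.radians(slip),0]).as_matrix()  # jug in tool
    R=Ro.from_euler('z',yaw,degrees=True).as_matrix()@M.T
    return np.array(foot)+Ro.from_euler('z',yaw,degrees=True).as_matrix()@[-.092,0,.085]-R@G,R
E
python3 - <<'E'
from h import *
p,R=place([.517,-.206,.23],45,21); print(p); plan(p,R)
s=dict(ctrl.sense()); s["eef_rot"]=R; plan(p,R,s)
E
```

```text
[ 0.463 -0.26   0.31 ]
shift [-8.374  5.253 -5.937] turn [-3.317  4.54   2.555] q [-0.482 -0.06   1.835  0.665  1.492 -0.228] t 18.15
shift [-3.385  9.079 -6.255] turn [-0. -0. -0.] q [-0.482 -0.06   1.835  0.665  1.492 -0.228] t 18.15
```

```bash
python3 -m crank '[0,0,0,-0.37,0.505,0.285,0,0,0,0,-0.37,0.505,0.285,0,0,0,0,-0.37,0.505,0.285,0,0,0,0,-0.37,0.505,0.285,0,0,0,0,-0.37,0.505,0.285,0]' >/dev/null
python3 -m crank '[0,0,0,-0.37,0.505,0.285,0,0,0,0,-0.37,0.505,0.285,0,0,0,0,-0.37,0.505,0.285,0,0,0,0,-0.37,0.505,0.285,0,0,0,0,0,0,0,0]'
python3 -m crank '[-0.08,0.22,-0.15,0,0,0,0,-0.17,0.455,-0.31,0,0,0,0,-0.17,0.455,-0.31,0,0,0,0,-0.17,0.455,-0.31,0,0,0,0,-0.17,0.455,-0.31,0,0,0,0]' >/dev/null
python3 -m crank '[-0.17,0.455,-0.31,0,0,0,0,-0.17,0.455,-0.31,0,0,0,0,-0.17,0.455,-0.31,0,0,0,0,-0.17,0.455,-0.31,0,0,0,0,-0.17,0.455,-0.31,0,0,0,0]'
python3 -m crank '[-0.17,0.455,-0.31,0,0,0,0,-0.17,0.455,-0.31,0,0,0,0,-0.17,0.455,-0.31,0,0,0,0,-0.17,0.455,-0.31,0,0,0,0,-0.17,0.455,-0.31,0,0,0,0]' >/dev/null
python3 -m crank '[-0.17,0.455,-0.31,0,0,0,0,-0.17,0.455,-0.31,0,0,0,0,-0.17,0.455,-0.31,0,0,0,0,-0.17,0.455,-0.31,0,0,0,0,-0.17,0.455,-0.31,0,0,0,0]'
python3 -m crank '[-0.09,0.23,-0.15,0,0,0,0,0,0,0,0,0,0,0]' >/dev/null
python3 - <<'E'
from h import *
p,R=place([.517,-.206,.23],45,21); plan(p,R)
s=ctrl.sense(); c=ctrl.capture("scene")
for k in(10,20,30,40):
    o,R=jugpose(s,k); print(k,"tilt",np.degrees(np.arccos(R[2,2])),np.array(rimbox(c,s,k)),"foot c px",proj(c,o),o)
b=c['pixels'][80:320,100:400,::-1]
cv2.imwrite('pics/p5.png',cv2.resize(b,(0,0),fx=2.5,fy=2.5))
E
```

```text
t: 19.15
tool_pos: [0.4211, 0.0845, 0.327]
eef_rot: [[0.286, 0.708, 0.646], [0.289, -0.707, 0.646], [0.914, 0.002, -0.406]]
ft_force: [-0.3, 1.0, -1.9]
width: 0.0137
grip_force: 30.0
t: 20.15
tool_pos: [0.4424, -0.0801, 0.3186]
eef_rot: [[0.286, 0.707, 0.647], [0.288, -0.707, 0.646], [0.914, 0.001, -0.406]]
ft_force: [0.2, -0.1, -2.3]
width: 0.0136
grip_force: 30.0
t: 21.15
tool_pos: [0.4639, -0.2514, 0.3094]
eef_rot: [[0.286, 0.707, 0.647], [0.287, -0.707, 0.646], [0.914, 0.001, -0.406]]
ft_force: [-0.1, -0.8, -2.4]
width: 0.0139
grip_force: 30.0
shift [ 0.013 -0.03  -0.07 ] turn [ 0.012 -0.018  0.001] q [-1.169  0.373  1.627  1.029  1.713 -0.551] t 21.35
10 tilt 11.105837345973793 [209.65  255.411 129.539 157.022] foot c px [[241.868 177.264]] [ 0.529 -0.195  0.248]
20 tilt 1.0765916993239357 [211.446 257.633 133.004 165.237] foot c px [[239.884 178.875]] [ 0.52  -0.204  0.231]
30 tilt 8.887064604263882 [212.861 259.002 136.138 172.727] foot c px [[237.269 179.196]] [ 0.509 -0.216  0.216]
40 tilt 18.889209611578067 [213.877 259.499 139.003 179.123] foot c px [[234.12  178.263]] [ 0.496 -0.228  0.204]
```

View pics/p5.png

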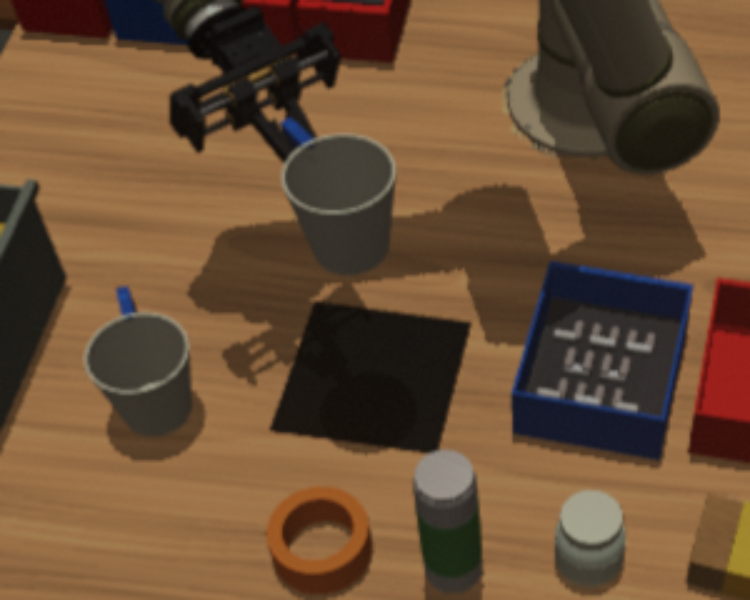

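The jug hangs level above the mat, with its rim box at u 213–258, v 134–166 matching a 20–21° slip. Lowering now.

```bash
python3 -m crank '[-0.3,0,0.13,0,0,0,0,-0.64,0,0.285,0,0,0,0,-0.64,0,0.285,0,0,0,0,-0.64,0,0.285,0,0,0,0,-0.64,0,0.285,0,0,0,0]' >/dev/null
python3 -m crank '[-0.64,0,0.285,0,0,0,0,-0.64,0,0.285,0,0,0,0,-0.64,0,0.285,0,0,0,0,-0.64,0,0.285,0,0,0,0,-0.64,0,0.285,0,0,0,0]' >/dev/null
python3 -m crank '[-0.55,0,0.24,0,0,0,0,-0.2,0,0.09,0,0,0,0,0,0,0,0,0,0,0]'
python3 -c "
from h import *
for k in(20,21):
  p,R=place([.517,-.206,.003],45,k); plan(p,R)"
```

```text
t: 22.7
tool_pos: [0.4654, -0.2578, 0.0851]
eef_rot: [[0.286, 0.707, 0.647], [0.286, -0.708, 0.646], [0.915, -0.0, -0.404]]
ft_force: [-1.0, 0.1, -2.0]
width: 0.0136
grip_force: 30.0
shift [-0.121  0.003 -0.065] turn [ 0.004 -0.192 -0.004] q [-1.167  0.739  1.755  1.025  1.453 -0.971] t 22.7
shift [-0.111  0.003 -0.066] turn [ 0.004 -0.025 -0.004] q [-1.167  0.739  1.755  1.025  1.453 -0.971] t 22.7
```

```bash
for i in 1; do python3 -m crank '[-0.05,0,0.02,0,0,0,0,0,0,0,0,0,0,0]'; python3 -m crank '[-0.05,0,0.02,0,0,0,0,0,0,0,0,0,0,0]';python3 -m crank '[-0.05,0,0.02,0,0,0,0,0,0,0,0,0,0,0]'; done | egrep "tool_pos|ft_"
```

```text
tool_pos: [0.4655, -0.2585, 0.0845]
ft_force: [0.2, 0.4, -3.1]
tool_pos: [0.4654, -0.2585, 0.0825]
ft_force: [-0.3, 0.2, -2.4]
tool_pos: [0.4654, -0.2588, 0.0813]
ft_force: [-1.4, -2.3, 4.6]
```

Contact at about 7 N change. One more small press to seat it, then release and back off.

```bash
python3 -m crank '[-0.04,0,0.02,0,0,0,0,0,0,0,0,0,0,0]' | egrep "tool_pos|ft_"
python3 -m crank '[0,0,0,0,0,0,25,0,0,0,0,0,0,45,0,0,0,0,0,0,60,0,0,0,0,0,0,60,0,0,0,0,0,0,60]'
python3 -m crank '[0,0,-0.2,0,0,0,60,0,0,-0.5,0,0,0,60,0,0,-0.6,0,0,0,60,0,0,-0.7,0,0,0,60,0,0,-0.7,0,0,0,60]' >/dev/null
python3 -m crank '[0,0,-0.7,0,0,0,60,0,0,-0.7,0,0,0,60,0,0,-0.5,0,0,0,60,0,0,0,0,0,0,60]'
python3 - <<'E'
from h import *
c=ctrl.capture("scene");k=ctrl.capture("top")
o=np.array([.517,-.206,.003]);t=np.linspace(0,2*np.pi,91)
for d in(c,k):
    q=proj(d,np.array([.517,-.206,.113])+np.c_[.058*np.cos(t),.058*np.sin(t),0*t]);print(q.min(0),q.max(0))
b=c['pixels'][130:280,180:480,::-1];a=k['pixels'][210:350,160:460,::-1]
cv2.imwrite('pics/p6.png',cv2.resize(np.vstack([b,a]),(0,0),fx=2,fy=2))
E
```

```text
tool_pos: [0.4656, -0.2591, 0.0809]
ft_force: [-5.9, -4.1, 11.6]
t: 24.0
tool_pos: [0.4654, -0.2583, 0.0792]
eef_rot: [[0.286, 0.707, 0.647], [0.286, -0.708, 0.646], [0.914, 0.001, -0.405]]
ft_force: [-0.1, 0.3, -0.7]
width: 0.0514
grip_force: 0.0
t: 24.9
tool_pos: [0.3748, -0.3495, 0.1359]
eef_rot: [[0.286, 0.705, 0.649], [0.288, -0.71, 0.643], [0.914, 0.003, -0.406]]
ft_force: [1.4, 0.7, 0.3]
width: 0.0599
grip_force: 0.0
[223.644 190.685] [264.515 222.065]
[386.633 244.43 ] [434.657 292.197]
```

View pics/p6.png

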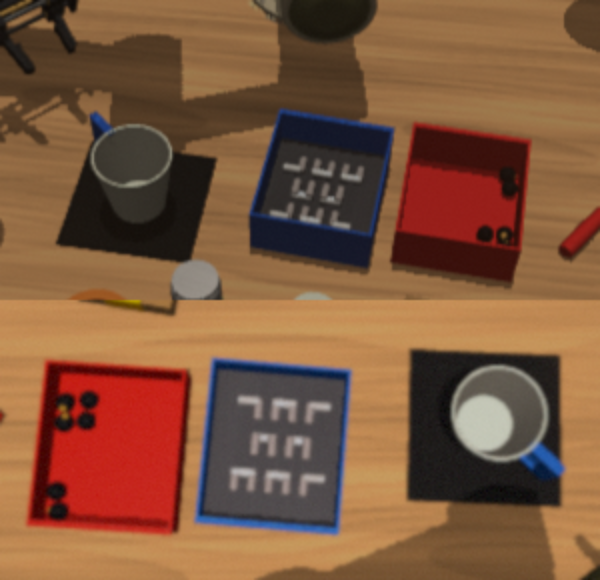

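The jug stands upright on the mat, within about 2 px of the predicted rim in both views. All six knobs are in the red bin and the gripper is clear. Handing in.

```bash
python3 -m crank '[0,0,0,0,0,0,60,0,0,0,0,0,0,60,0,0,0,0,0,0,60,0,0,0,0,0,0,60,0,0,0,0,0,0,60]' | head -1
python3 -c "
from station import ctrl
print(ctrl.close_job())"
```

```text
t: 25.5
the job is handed in; nothing more can be done
None
```

All six knobs are in the red bin, the empty jug stands upright and released on the mat, and the job was handed in at about 25.5 s of 58 s; no verdict came back, so this rests on my last pictures from both cameras.

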